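# Take one beaker from the nested stack and set it on the balance

### The arm

A 6-joint arm with a two-finger parallel gripper is mounted at the origin on the work surface. World frame = base frame: x ahead of the robot, y to its left, z up, the work surface at z = 0. Lengths are in m, angles in rad, forces in N, time in s.
With the tool pointing down it reaches from about 0.25 to 0.775 m from the base axis. Payload 4 kg.
Tool frame: the origin (TCP) lies midway between the tips of the shut fingers; the grasp point (between the pads) lies 19 mm behind it; z points along the fingers, y is the line along which they close (so a half turn about z gives the same grasp; the last joint's range is limited). The gripper opens to 94 mm and grips with 3 to 60 N. Pads are 16 mm wide; open, the fingers measure 119 mm over their backs; the gripper's body (75 mm by 177 mm) begins 78 mm behind the grasp point.
Start: joints at [-1.306, 0.087, 1.371, -0, 1.684, -0.103], TCP at [0.198, -0.513, 0.206] pointing down, gripper open.
Joint ranges: [-3.1, 3.1], [-0.76, 2.03], [0.27, 2.55], [-1.08, 4.22], [0.17, 2.65], [-2.57, 2.57]. Speed limits (rad/s): [2.79, 2.79, 3.14, 3.14, 3.14, 3.14].

### API

Orientations are given as [roll, pitch, yaw] about the fixed x, y, z axes, in that order (R = Rz(yaw) Ry(pitch) Rx(roll)).
In Python, from bench import get_obs, snapshot, close_job gives the robot as it stands. The module is installed in compiled form; this text tells all that it offers.
- The arm moves only by the tool drive_tool, never from a script. Its argument "commands" is a list of rows, each a list of 6 numbers: the shift along the tool's x, y, z in units of 0.04 m (1.0 is 0.04 m), then the turn, a rotation vector about the tool's x, y, z in units of 0.1 rad (1.0 is 0.1 rad). In form: [[dx, dy, dz, wx, wy, wz], ...]. A call has 1 to 20 rows; each row shifts and turns the commanded pose from where the row before left it, along the tool's axes as they then stand; what a row does not reach is not made up. A row lasts 1/8 s, in which the tool goes at most 62.5 mm and 10.7 degrees, less where a joint would pass 70% of its speed; a pose out of reach is approached as far as the arm can. A call with a number of a shift or a turn outside -1 to 1 is refused whole. A call with a gripper value outside its range is refused whole. "gripper" is the closure, from 0 (fully open) to 1 (shut), set as the call begins (left out, the last holds). The fingers move at their own pace and stop on an object; the grip force is fixed at half the most. Time passes only in rows, so rows that do not move let the fingers close. It gives the time, the measured TCP pose, the force, the opening and the grip force at its end, in the units of the state.
- get_obs(): the state, without advancing time (a new reading comes with each control period).
- snapshot(name): name is "side" or "top"; returns a dict with "image" (420x560x3 uint8, blue, green, red), "range_z" (420x560 float32, m along the optical axis (not along the pixel's ray), 0 where there is no reading), "fx", "fy", "cx", "cy" (pixels), "rvec" (rotation vector, rad) and "tvec" (3), from world to camera coordinates, as OpenCV has them. Camera axes: x right, y down, z forward; pixel columns grow to the right and rows downward; lengths in m; the calibration is good to about 2 mm. A picture is of the moment at which its call begins.
- close_job(): hands the job in; it is judged then, once.
The state is a dict: "time": time; "joint_positions": joint angles; "qvel": joint speeds; "joint_torque": joint torques, N m; "tool_pos": TCP position; "ee_rot": TCP orientation; "wrist_force": force on the tool from outside, world axes, zero at the start; "wrist_torque": the same for the moment, N m; "width": finger opening in m; "finger_force": force on a finger pad.
Only numpy, scipy, OpenCV 4.12 (cv2) and the standard library are available. Lean on these libraries where they do the work, as an engineer would, in place of code of your own. Each camera call takes 0.05 s, during which the arm holds its last target. There are 200 camera calls.

### The job

Draw only the top beaker out of the leaning nested stack, leaving the two below it seated where they are, and stand it upright near the middle of the balance pan. Set it down gently, do not drop it, and do not disturb the solvent bottle or the vial block.

Things in the scene. Friction and masses are not known exactly. Their poses are not given: they have to be found in the camera images.
- beaker_top: Top one of three identical nested loose white plastic beakers, 50 g, open, 90 mm tall. Origin: centre of the foot's underside; z runs up through the mouth. Outside: foot 38 mm diameter, widening to 56 at 60 mm up, then a shoulder and a straight collar, 64 mm diameter, from 60 mm up to the rim at 90 mm; wall 2.5 mm. Nested, only this 30 mm collar shows. The stack leans 30 degrees.
- beaker_mid: Second beaker, same shape, its foot 30 mm below beaker_top's along the stack axis; beaker_top's shoulder rests on its rim, so its equally wide collar begins right under the top one's: fingers reaching over 30 mm below the top rim seize both. Sideways play 1.5 mm, nothing sticks; the top one is free once drawn 60 mm along the axis. This one stays seated.
- beaker_low: Lowest beaker, same shape, 30 mm further down the axis, its foot on the rack's inclined foot plate. Stays seated.
- rack: Fixed metal rack, base plate 180 x 120 x 8 mm. Origin: centre of the plate's underside, z up. Stack axis: from rack point (45, 0, 50) mm along (-0.5, 0, 0.866), leaning to the rack's -x side (roughly to the robot); top rim centre at (-30, 0, 180). Two rods carry the stack from beneath (-x side, within 25 mm of the middle) and end below the top collar, whose +y and -y sides are free.
- balance: Fixed grey bench balance, body 250 x 190 x 50 mm, its black display panel on its -x side up to 57 mm high. Origin on the bench directly under the centre of the pan, z up; the body reaches from x = -155 to +95 mm.
- pan_top (a point): Centre of the upper face of the balance's round steel pan, 120 mm diameter, 64 mm above the bench. The pan gives downward on a spring, 2 N per mm, at most 5 mm.
- solvent_bottle: Bystander: loose amber glass solvent bottle with blue cap, 86 mm diameter, 190 mm tall, 0.8 kg. Origin: centre of its underside.
- notebook: Fixed spiral notebook with a pen on it, 210 x 150 mm, 20 mm high. Origin: centre of its underside.
- vial_block: Bystander: loose grey block with small capped vials, 120 x 80 x 56 mm overall, about 0.5 kg. Origin: centre of its underside.
Things that resemble listed ones, but are neither listed nor needed, are in the scene too. Leave any brown or pink look-alike of the beaker_top alone. What is shaped like the beaker_mid but orange is not meant.

How it is judged:
On the way:
1. the top beaker is drawn clear of the stack, the two others still seated (distance between beaker_top and beaker_mid above 0.1 m and distance of each of beaker_mid, beaker_low from where it was at the start of the episode below 0.01 m), for 0.1 s.
At the end, for the whole second after the job is handed in: The top beaker stands upright (within 0.1 rad) and still on the pan, its foot within 30 mm of the pan's centre; the other two beakers are in the rack within 10 mm of where they began (horizontal distance between beaker_top and pan_top below 0.03 m and z of beaker_top in the frame of pan_top between -0.006 and 0.006 m and angle between beaker_top's own z axis and vertical below 0.1 rad and linear speed of beaker_top below 0.02 m/s and distance of each of beaker_mid, beaker_low from where it was at the start of the episode below 0.01 m); the robot touches nothing.
It fails at once if one of the lower beakers dragged or pushed more than 12 mm from its place (distance of any of beaker_mid, beaker_low from where it was at the start of the episode above 0.012 m).
It fails at once if the beaker dropped: falling free more than 12 mm above the pan (contact force between beaker_top and anything else below 0.01 N and horizontal distance between beaker_top and pan_top below 0.08 m and z of beaker_top in the frame of pan_top above 0.012 m).
It fails at once if the beaker pressed on the balance with more than 25 N (contact force between beaker_top and balance above 25 N).
It fails at once if the solvent bottle or the vial block moved more than 20 mm (distance of any of vial_block, solvent_bottle from where it was at the start of the episode above 0.02 m).
It also fails if it takes over 42 s, if anything falls off the work surface, if the arm or the gripper's body presses on something with over 40 N, if the wrist force passes 120 N, or if a joint passes its speed limit or range.

## Working session

There is one attempt and no reset: what is moved stays moved. The work goes in short steps, Python scripts to look and compute and a tool call to move; the robot and the scene stay as the last step left them, time stands still between calls to the robot, and variables do not carry over. Pictures are saved under pics/ and viewed, at most 10 in all, crops included, and the job is handed in when it is done.

Besides the shell and the picture viewer there is one more tool, called after "Request:" by a JSON object that holds its "api" and its "payload". drive_tool: Moves the arm, as the interface text tells. Its arguments: {"type":"object","properties":{"commands":{"type":"array"},"gripper":{"type":"number"}},"required":["commands"]}

```bash
mkdir -p pics
python3 - <<'E'
from bench import get_obs,snapshot
import cv2,numpy as np,pickle
for n in("side","top"):
    s=snapshot(n); pickle.dump(s,open(n+".pkl","wb")); cv2.imwrite(f"pics/{n}0.png",s["image"])
    R=cv2.Rodrigues(np.array(s["rvec"]))[0]; print(n,s["fx"],s["cx"],s["cy"],-R.T@np.array(s["tvec"]).ravel(),R.T[:,2])
print(get_obs())
E
```

```text
side 483.64074171164197 282.02075268433737 209.26386984384175 [ 0.42413494 -0.9851487   0.9749991 ] [ 0.13689016  0.72187943 -0.67834444]
top 465.24759881676465 290.75874375359814 211.91774868324708 [ 0.29112127 -0.04160274  1.35283172] [ 0.21992463  0.0106422  -0.97545882]
{'time': 0.1, 'joint_positions': array([-1.30611826e+00,  8.79023227e-02,  1.37206680e+00, -2.25212364e-05,
        1.68359870e+00, -1.03107729e-01]), 'qvel': array([-1.37835268e-03, -1.36218072e-03, -3.38330934e-03,  1.15658848e-03,
        3.11124322e-04,  5.06206276e-05]), 'joint_torque': array([ 1.97215682e-03, -3.41254056e+01, -3.03300977e+01,  7.21287285e-02,
        3.04567243e-02, -9.92369451e-05]), 'tool_pos': array([ 0.19761014, -0.51275728,  0.20442804]), 'ee_rot': array([-3.13962567e+00, -1.81029936e-04,  3.67783108e-01]), 'wrist_force': array([0.17707926, 0.17888989, 0.50113171]), 'wrist_torque': array([ 0.04174917, -0.04697238, -0.05267993]), 'finger_force': 0.0, 'width': 0.09400241161107291}
```

View pics/side0.png

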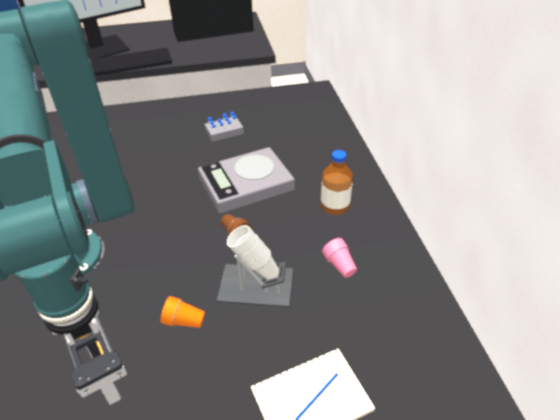

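View pics/top0.png

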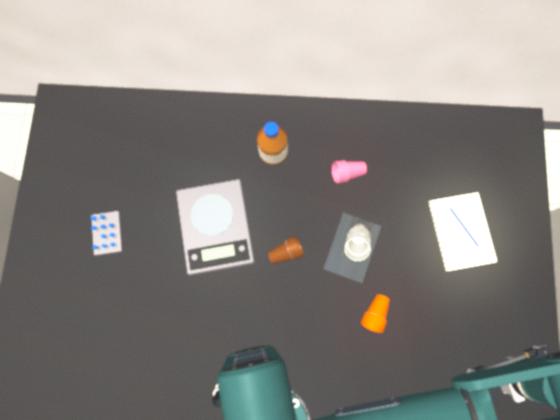

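Side view: the white stack is at about (245,240)-(275,280) on its rack. The brown look-alike is behind it at (233,224), the balance pan at (254,167), and the bottle at (337,185). Top view: the top rim is at about (358,248), the rack plate at (353,247), the pan at (211,214), and the brown beaker at (286,251).

```bash
cat > h.py <<'E'
import cv2,numpy as np,pickle
def load(n): return pickle.load(open(n+".pkl","rb"))
def cam(s):
    R=cv2.Rodrigues(np.array(s["rvec"]))[0]; return R,np.array(s["tvec"]).ravel()
def cloud(s):
    R,t=cam(s); z=s["range_z"]; v,u=np.mgrid[:z.shape[0],:z.shape[1]]
    P=np.dstack([(u-s["cx"])/s["fx"]*z,(v-s["cy"])/s["fy"]*z,z]); return (P-t)@R
def plane(s,uv,h):
    R,t=cam(s); uv=np.atleast_2d(uv).astype(float)
    d=np.c_[(uv[:,0]-s["cx"])/s["fx"],(uv[:,1]-s["cy"])/s["fy"],np.ones(len(uv))]@R; c=-R.T@t
    return c+d*((h-c[2])/d[:,2])[:,None]
E
python3 - <<'E'
from h import *
for n,roi in(("top",(320,400,200,290)),("side",(205,300,215,310))):
    s=load(n); W=cloud(s); im=s["image"].astype(int); a,b,c,d=roi
    m=np.zeros(im.shape[:2],bool); m[c:d,a:b]=True
    # plate: height ~8mm
    pm=(m&(W[...,2]>.004)&(W[...,2]<.014)&(im.min(2)>38)).astype(np.uint8)
    ct=max(cv2.findContours(pm,0,2)[0],key=cv2.contourArea)
    X=plane(s,ct[:,0,:],.008)
    r=cv2.minAreaRect((X[:,:2]*1000).astype(np.float32)); print(n,"plate",r, cv2.boxPoints(r).tolist())
    wm=m&(im.min(2)>110)&(W[...,2]>.03); P=W[wm]; print("white",len(P),P.min(0),P.max(0),P[np.argsort(-P[:,2])[:6]].round(3).tolist())
    # tallest bands
    for z in (.1,.12,.14,.16,.18): 
        q=P[abs(P[:,2]-z)<.01]; print(z,len(q),q.mean(0).round(3) if len(q) else'', np.ptp(q,axis=0).round(3) if len(q) else '')
    # pan & others by height
    pr=(170,250,180,250) if n=="top" else (195,300,145,210)
    m2=np.zeros_like(m); m2[pr[2]:pr[3],pr[0]:pr[1]]=True
    pm=(m2&(abs(W[...,2]-.064)<.006)&(im.min(2)>150)).astype(np.uint8)
    pm=cv2.morphologyEx(pm,cv2.MORPH_OPEN,np.ones((3,3),np.uint8))
    ct=max(cv2.findContours(pm,0,2)[0],key=cv2.contourArea); e=cv2.fitEllipse(ct); print("pan",e,plane(s,e[0],.064),W[pm>0].mean(0))
    cv2.imwrite(f"pics/crop_{n}.png",cv2.resize(s["image"][c-10:d+10,a-10:b+10],None,fx=6 if n=="top" else 5,fy=5,interpolation=cv2.INTER_CUBIC))
s=load("top");im=cv2.cvtColor(s["image"],cv2.COLOR_BGR2HSV);W=cloud(s)
P=W[240:262,265:305].reshape(-1,3);P=P[P[:,2]>.012];print("brown",P.min(0),P.max(0))
P=W[110:170,250:295].reshape(-1,3);P=P[P[:,2]>.03];print("bottle",P.min(0),P.max(0))
E
```

```text
top plate ((501.8036804199219, -209.87911987304688), (129.9585723876953, 192.45208740234375), 76.34992980957031) [[392.9609680175781, -250.31454467773438], [579.977294921875, -295.7315979003906], [610.6463623046875, -169.44369506835938], [423.63006591796875, -124.02664184570312]]
white 920 [ 0.29112127 -0.26168494  0.03210311] [ 0.57637275 -0.04160274  1.35283172] [[0.291, -0.042, 1.353], [0.291, -0.042, 1.353], [0.291, -0.042, 1.353], [0.291, -0.042, 1.353], [0.291, -0.042, 1.353], [0.291, -0.042, 1.353]]
0.1 94 [ 0.501 -0.212  0.101] [0.076 0.069 0.02 ]
0.12 130 [ 0.5   -0.211  0.121] [0.071 0.066 0.02 ]
0.14 197 [ 0.486 -0.207  0.14 ] [0.083 0.065 0.02 ]
0.16 174 [ 0.482 -0.205  0.159] [0.079 0.062 0.02 ]
0.18 109 [ 0.489 -0.206  0.179] [0.065 0.062 0.02 ]
pan ((211.0603790283203, 214.04318237304688), (39.13029479980469, 41.103904724121094), 79.25012969970703) [[0.56375014 0.19790094 0.064     ]] [0.56385358 0.19728717 0.06435687]
side plate ((499.1515197753906, -215.66831970214844), (122.61811065673828, 179.24844360351562), 72.75762176513672) [[395.3821716308594, -247.65618896484
[... 258 characters left out ...]
0.975], [0.424, -0.985, 0.975], [0.424, -0.985, 0.975], [0.424, -0.985, 0.975], [0.424, -0.985, 0.975]]
0.1 169 [ 0.507 -0.236  0.1  ] [0.086 0.031 0.02 ]
0.12 221 [ 0.503 -0.236  0.12 ] [0.084 0.043 0.02 ]
0.14 320 [ 0.492 -0.221  0.141] [0.082 0.071 0.02 ]
0.16 414 [ 0.481 -0.21   0.16 ] [0.081 0.072 0.02 ]
0.18 217 [ 0.485 -0.217  0.178] [0.061 0.067 0.02 ]
pan ((254.24191284179688, 166.99395751953125), (23.051788330078125, 36.92715072631836), 89.58399963378906) [[0.5630898  0.19037659 0.064     ]] [0.56346571 0.19296515 0.06225845]
brown [ 0.29112127 -0.06869285  0.0121081 ] [0.50958888 0.03151459 1.35283172]
bottle [ 0.29112127 -0.04160274  0.03008532] [0.8133475  0.07899264 1.35283172]
```

View pics/crop_top.png

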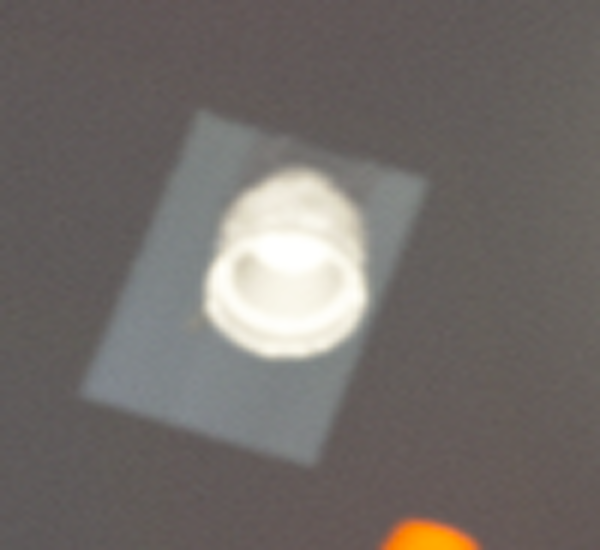

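The top crop shows the leaning rim centred at about pixel (358,247) in the full picture. The stack leans toward the robot, and the rack is yawed about -15°. The three contiguous 64 mm collars form one cylinder, so next I refine the axis using the points from each view.

```bash
cat > fit.py <<'E'
from h import *
from scipy.optimize import least_squares
def axis(y): return np.array([-.5*np.cos(y),-.5*np.sin(y),.866])
def fit(P,fixyaw=None):
    def res(p):
        y=p[2] if fixyaw is None else fixyaw
        c=np.array([p[0],p[1],.18]); a=axis(y); d=P-c; s=d@a; r=np.linalg.norm(d-np.outer(s,a),axis=1)
        return (r-.032)
    o=least_squares(res,[.475,-.205,-.26],loss="soft_l1",f_scale=.001); return o.x,o.fun
def stack(n,roi):
    s=load(n);W=cloud(s);im=s["image"].astype(int);a,b,c,d=roi
    m=np.zeros(im.shape[:2],bool); m[c:d,a:b]=True
    m&=(im.min(2)>110)&(s["range_z"]>0)&(W[...,2]>.09)&(W[...,2]<.21)
    m=cv2.erode(m.astype(np.uint8),np.ones((3,3)))>0
    P=W[m]; a=axis(-.26); s=(P-[.475,-.205,.18])@a
    r=np.linalg.norm(P-[.475,-.205,.18]-np.outer(s,a),axis=1)
    return P[(s<-.008)&(s>-.085)&(r>.025)&(r<.045)]
if __name__=="__main__":
    T=stack("top",(320,400,200,290));S=stack("side",(205,300,215,310))
    for nm,P in(("top",T),("side",S),("both",np.vstack([T,S]))):
        x,f=fit(P); x2,f2=fit(P,-.26); print(nm,len(P),x.round(4),np.median(abs(f)).round(4),"fixed yaw",x2[:2].round(4))
    # rim: white-interior ellipse centre by extreme points of white blob along lean normal
    s=load("top"); im=s["image"]; W=cloud(s)
    # plate edges
    g=np.zeros(im.shape[:2],np.uint8); g[205:290,315:390]=1
    k=(g>0)&(im[...,0].astype(int)-im[...,2]>8)|((g>0)&(im.min(2)>110)); k=cv2.morphologyEx(k.astype(np.uint8),cv2.MORPH_OPEN,np.ones((3,3)))
    ct=cv2.convexHull(max(cv2.findContours(k,0,2)[0],key=cv2.contourArea)); X=plane(s,ct[:,0],.008)
    print(cv2.minAreaRect((X[:,:2]*1000).astype(np.float32)))
    for yaw in(-.2,-.26,-.3):
        c,q=np.cos(yaw),np.sin(yaw); print(yaw,"rim from plate",.502-.03*c,-.210-.03*q)
E
python3 fit.py
```

```text
top 362 [ 0.4733 -0.2019 -0.3555] 0.0027 fixed yaw [ 0.4728 -0.2032]
side 840 [ 0.4689 -0.2035 -0.2657] 0.0012 fixed yaw [ 0.4688 -0.2037]
both 1202 [ 0.4705 -0.203  -0.2825] 0.0015 fixed yaw [ 0.4704 -0.2034]
((499.49981689453125, -210.9974365234375), (119.38838958740234, 179.85205078125), 72.3782958984375)
-0.2 rim from plate 0.47259800266476276 -0.20403992007614816
-0.26 rim from plate 0.4730083006559646 -0.20228758344323533
-0.3 rim from plate 0.4733399053262318 -0.2011343938001598
```

```bash
cat > plan.py <<'E'
import numpy as np
from scipy.spatial.transform import Rotation as Ro
from bench import get_obs
from fit import axis
def Rg(yaw=-.30):
    a=axis(yaw); a=a/np.linalg.norm(a); y=np.array([np.sin(yaw),-np.cos(yaw),0]); return Ro.from_matrix(np.c_[np.cross(y,-a),y,-a])
def plan(p,R):
    o=get_obs(); R0=Ro.from_euler("xyz",o["ee_rot"]); w=(R0.inv()*R).as_rotvec()
    print("turn units",(w/.1).round(2),"| after turn, shift units",(R.inv().apply(p-o["tool_pos"])/.04).round(3),"| now-frame shift",(R0.inv().apply(p-o["tool_pos"])/.04).round(3),"t",o["time"],"W",o["wrist_force"].round(2),o["wrist_torque"].round(2),"w",o["width"])
    return o
C=np.array([.4706,-.2027,.18]); A=axis(-.30)
E
python3 - <<'E'
from plan import *
plan(C+.09*A,Rg())
E
```

```text
turn units [-1.77  5.04  6.52] | after turn, shift units [ 3.357 -9.422  0.394] | now-frame shift [ 8.272 -5.479 -1.326] t 0.1 W [0.18 0.18 0.5 ] [ 0.04 -0.05 -0.05] w 0.09400241161107291
```

Request:
{"api": "drive_tool", "payload": {"commands": [[0,0,0,-0.18,0.5,0.65],[0,0,0,-0.18,0.5,0.65],[0,0,0,-0.18,0.5,0.65],[0,0,0,-0.18,0.5,0.65],[0,0,0,-0.18,0.5,0.65],[0,0,0,-0.18,0.5,0.65],[0,0,0,-0.18,0.5,0.65],[0,0,0,-0.18,0.5,0.65],[0,0,0,-0.18,0.5,0.65],[0,0,0,-0.15,0.54,0.67],[0,0,0,0,0,0]], "gripper": 0}}

```text
time: 1.48
tool_pos: [0.197, -0.5125, 0.2043]
ee_rot: [3.14, -0.525, -0.3]
wrist_force: [-0.2, 1.0, -0.5]
width: 0.0941
finger_force: 0.0
```

Request:
{"api": "drive_tool", "payload": {"commands": [[0.24,-0.67,0.03,0,0,0],[0.24,-0.67,0.03,0,0,0],[0.24,-0.67,0.03,0,0,0],[0.24,-0.67,0.03,0,0,0],[0.24,-0.67,0.03,0,0,0],[0.24,-0.67,0.03,0,0,0],[0.24,-0.67,0.03,0,0,0],[0.24,-0.67,0.03,0,0,0],[0.24,-0.67,0.03,0,0,0],[0.24,-0.67,0.03,0,0,0],[0.24,-0.67,0.03,0,0,0],[0.24,-0.67,0.03,0,0,0],[0.24,-0.67,0.03,0,0,0],[0.24,-0.67,0.03,0,0,0],[0,0,0,0,0,0]]}}

```text
time: 3.35
tool_pos: [0.4287, -0.1897, 0.2582]
ee_rot: [3.137, -0.526, -0.292]
wrist_force: [-0.8, 0.1, 0.2]
width: 0.0944
finger_force: 0.0
```

Run:
```python
from plan import *
o=plan(C+.09*A,Rg()); print(o["tool_pos"],o["joint_positions"])
plan(C-.023*A,Rg())
from bench import snapshot
import cv2,numpy as np
ims=[]
for n,(a,b,c,d) in(("side",(140,340,130,330)),("top",(270,470,150,350))):
    ims.append(cv2.resize(snapshot(n)["image"][c:d,a:b],(400,400),interpolation=cv2.INTER_CUBIC))
cv2.imwrite("pics/pre.png",np.hstack(ims))
```

```text
turn units [ 0.   -0.03  0.07] | after turn, shift units [-0.026  0.001 -0.009] | now-frame shift [-0.026  0.001 -0.009] t 3.35 W [-0.82  0.1   0.19] [0.12 0.2  0.03] w 0.09436175809423149
[ 0.42866316 -0.18969847  0.25815493] [-0.67909945 -0.51339796  1.85079821  0.19295287  1.31377813  1.18233444]
turn units [ 0.   -0.03  0.07] | after turn, shift units [-2.600e-02  1.000e-03  2.816e+00] | now-frame shift [-3.400e-02 -1.000e-03  2.816e+00] t 3.35 W [-0.82  0.1   0.19] [0.12 0.2  0.03] w 0.09436175809423149
```

View pics/pre.png

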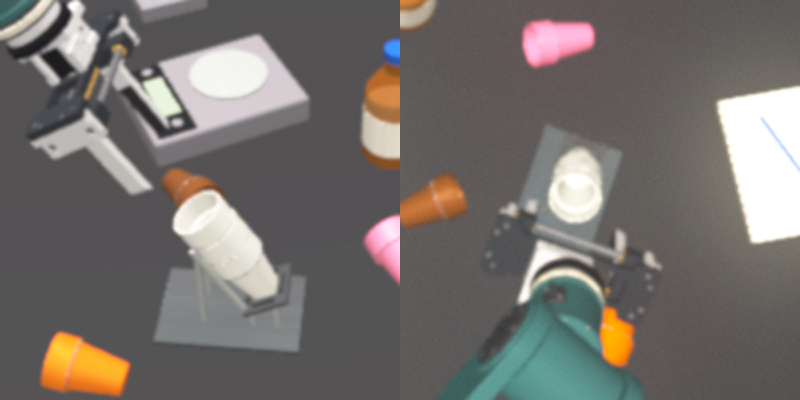

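The composite shows the tool aligned with the stack axis. In the side half, the fingers at about (120,170) straddle the rim at (200,213). In the top half, the fingers at (510,235) and (640,275) are either side of the rim at (577,190). Advancing along the axis.

Request:
{"api": "drive_tool", "payload": {"commands": [[-0.03,0,0.35,0,0,0.07],[0,0,0.35,0,0,0],[0,0,0.35,0,0,0],[0,0,0.35,0,0,0],[0,0,0.35,0,0,0],[0,0,0.35,0,0,0],[0,0,0.35,0,0,0],[0,0,0.35,0,0,0],[0,0,0,0,0,0]]}}

```text
time: 4.58
tool_pos: [0.48, -0.2075, 0.158]
ee_rot: [-3.14, -0.523, -0.306]
wrist_force: [-0.5, 0.2, -0.1]
width: 0.0941
finger_force: 0.0
```

Request:
{"api": "drive_tool", "payload": {"commands": [[0,0,0,0,0,0],[0,0,0,0,0,0],[0,0,0,0,0,0],[0,0,0,0,0,0]], "gripper": 0.26}}

```text
time: 5.08
tool_pos: [0.4803, -0.208, 0.1603]
ee_rot: [-3.141, -0.526, -0.306]
wrist_force: [-0.5, -0.9, -1.0]
width: 0.0696
finger_force: 0.0
```

Run:
```python
from plan import *
plan(C-.023*A,Rg())
from bench import snapshot
import cv2,numpy as np
ims=[]
for n,(a,b,c,d) in(("side",(190,290,200,300)),("top",(310,410,200,300))):
    ims.append(cv2.resize(snapshot(n)["image"][c:d,a:b],(400,400),interpolation=cv2.INTER_CUBIC))
cv2.imwrite("pics/at.png",np.hstack(ims))
```

```text
turn units [ 0.02 -0.03 -0.05] | after turn, shift units [ 0.011 -0.056  0.013] | now-frame shift [ 0.01  -0.056  0.013] t 5.075 W [-0.55 -0.93 -1.01] [ 0.11  0.23 -0.03] w 0.06959032516147028
```

View pics/at.png

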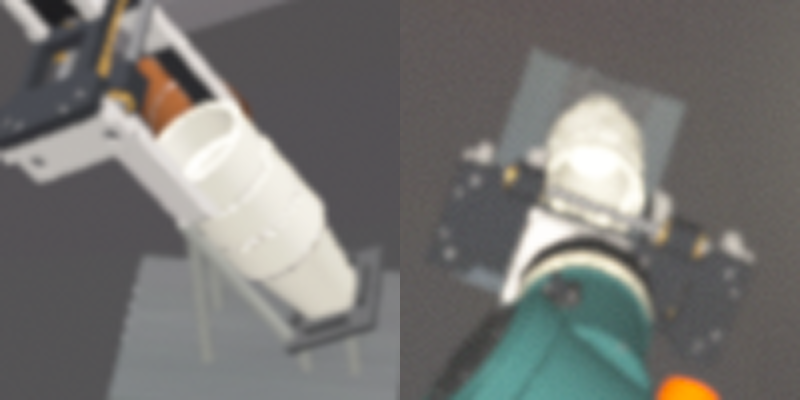

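The view shows the fingers bracketing the top collar. The near fingertip at (205,225) is close to the seam between top and mid collars, so I check the rim level along the axis numerically before closing.

Run:
```python
from plan import *
from h import *
from bench import snapshot
for n,(a,b,c,d) in(("top",(320,400,200,290)),("side",(205,300,215,310))):
    s=load(n);W=cloud(s);im=s["image"].astype(int);m=np.zeros(im.shape[:2],bool);m[c:d,a:b]=1
    m&=(s["range_z"]>0)&(im.min(2)>110);D=W[m]-C;t=D@A;r=np.linalg.norm(D-np.outer(t,A),axis=1)
    k=(r>.024)&(r<.036); print(n,np.percentile(t[k],[80,90,95,98,99.5]).round(4))
# fingers now: points just outside the cylinder on +-y, both views
y=np.array([np.sin(-.3),-np.cos(-.3),0]);x=np.cross(y,-A)
for n in("side","top"):
    s=snapshot(n);W=cloud(s);D=W-C;t=D@A;v=D@y;u=D@x
    for sg in(1,-1):
        k=(s["range_z"]>0)&(abs(u)<.012)&(sg*v>.034)&(sg*v<.06)&(t>-.05)&(t<.08)
        print(n,sg,k.sum(),np.percentile(t[k],[1,5,20]).round(4) if k.sum()>5 else'',np.median(v[k]) if k.any() else'',np.median(u[k]) if k.any() else '')
```

```text
top [-0.0115 -0.0026 -0.0004  0.001   0.0025]
side [-0.0153 -0.0072 -0.0036 -0.0016 -0.0001]
side 1 253 [-0.0226 -0.0143 -0.003 ] 0.04852706497110241 0.0047508329571439405
side -1 130 [-0.0143 -0.0064  0.0113] -0.03610687146919267 0.008056036737354931
top 1 47 [-0.0201 -0.0165 -0.0097] 0.03793778180030749 0.009060534673471987
top -1 16 [-0.019  -0.0182 -0.0148] -0.039519927074598185 0.010528630237016496
```

Confirmed: the rim is at t≈0 and the fingertips are 20–22 mm below it. I centre by -2 mm in y, then close in two stages.

Request:
{"api": "drive_tool", "payload": {"commands": [[0,-0.05,-0.03,0,0,0],[0,0,0,0,0,0],[0,0,0,0,0,0]], "gripper": 0.3}}

```text
time: 5.65
tool_pos: [0.4803, -0.2058, 0.1609]
ee_rot: [-3.141, -0.526, -0.306]
wrist_force: [-0.1, 0.1, 0.2]
width: 0.0658
finger_force: 0.0
```

Request:
{"api": "drive_tool", "payload": {"commands": [[0,0,0,0,0,0],[0,0,0,0,0,0]], "gripper": 0.31}}

```text
time: 5.9
tool_pos: [0.4803, -0.2059, 0.1609]
ee_rot: [-3.141, -0.526, -0.306]
wrist_force: [0.1, 0.3, 0.6]
width: 0.0646
finger_force: 0.0
```

Request:
{"api": "drive_tool", "payload": {"commands": [[0,0,0,0,0,0],[0,0,0,0,0,0],[0,0,0,0,0,0],[0,0,0,0,0,0]], "gripper": 0.5}}

```text
time: 6.4
tool_pos: [0.4804, -0.2058, 0.161]
ee_rot: [-3.141, -0.526, -0.306]
wrist_force: [1.3, 0.3, 0.8]
width: 0.0641
finger_force: 30.0
```

Request:
{"api": "drive_tool", "payload": {"commands": [[0,0,-0.1,0,0,0],[0,0,-0.1,0,0,0],[0,0,-0.15,0,0,0],[0,0,-0.15,0,0,0],[0,0,-0.15,0,0,0],[0,0,-0.15,0,0,0]]}}

```text
time: 7.15
tool_pos: [0.4648, -0.201, 0.1891]
ee_rot: [-3.141, -0.526, -0.306]
wrist_force: [-0.1, -0.3, -0.4]
width: 0.0639
finger_force: 30.0
```

Run:
```python
from plan import *
from bench import snapshot
import cv2,numpy as np
plan(C+.015*A,Rg())
ims=[]
for n,(a,b,c,d) in(("side",(190,290,200,300)),("top",(310,410,200,300))):
    ims.append(cv2.resize(snapshot(n)["image"][c:d,a:b],(400,400),interpolation=cv2.INTER_CUBIC))
cv2.imwrite("pics/draw.png",np.hstack(ims))
```

```text
turn units [ 0.02 -0.02 -0.05] | after turn, shift units [ 0.017 -0.002 -0.102] | now-frame shift [ 0.017 -0.002 -0.102] t 7.15 W [-0.08 -0.35 -0.35] [ 0.11  0.31 -0.05] w 0.06390102491167507
```

View pics/draw.png

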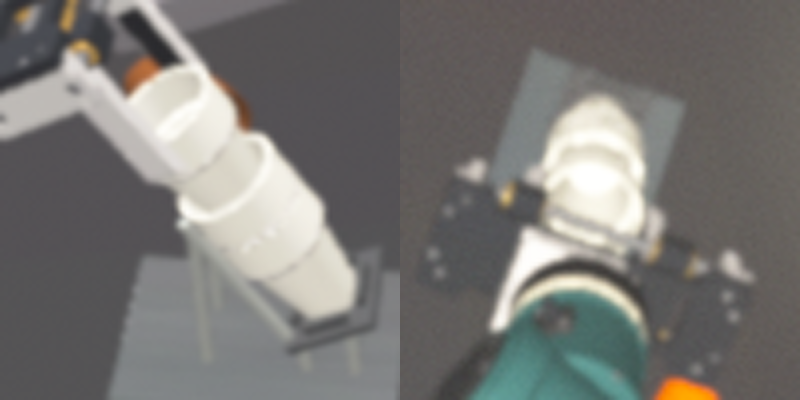

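The top beaker is sliding out alone. Its tapered foot shows at (215,180), and the mid rim at (225,180) stays on the rack. I continue drawing along the axis with small lateral corrections.

Request:
{"api": "drive_tool", "payload": {"commands": [[0.01,0,-0.2,0,0,0],[0.01,0,-0.2,0,0,0],[0,0,-0.2,0,0,0],[0,0,-0.2,0,0,0],[0,0,-0.2,0,0,0],[0,0,-0.25,0,0,0],[0,0,-0.25,0,0,0],[0,0,-0.3,0,0,0],[0,0,-0.3,0,0,0],[0,0,-0.3,0,0,0],[0,0,0,0,0,0]]}}

```text
time: 8.62
tool_pos: [0.4198, -0.1871, 0.2738]
ee_rot: [3.141, -0.528, -0.306]
wrist_force: [-0.1, 0.5, -1.1]
width: 0.0634
finger_force: 30.0
```

Run:
```python
from plan import *
o=plan(np.array([.5635,.195,.231]),Ro.from_euler("xyz",[np.pi,0,0])); print(o["tool_pos"],o["joint_positions"].round(2))
plan(np.array([.5635,.195,.231]),Ro.from_euler("xyz",[np.pi,0,.3]))
```

```text
turn units [ 0.81 -5.24 -2.99] | after turn, shift units [ 3.592 -9.553  1.071] | now-frame shift [ -0.066 -10.192   1.198] t 8.625 W [-0.11  0.53 -1.07] [ 0.13  0.29 -0.01] w 0.06338299847854449
[ 0.41980191 -0.18711507  0.27382453] [-0.69 -0.54  1.83  0.19  1.35  1.19]
turn units [ 1.6  -5.12 -5.92] | after turn, shift units [ 6.255 -8.065  1.071] | now-frame shift [ -0.066 -10.192   1.198] t 8.625 W [-0.11  0.53 -1.07] [ 0.13  0.29 -0.01] w 0.06338299847854449
```

Request:
{"api": "drive_tool", "payload": {"commands": [[0,0,-0.1,0.08,-0.52,-0.3],[0,0,-0.1,0.08,-0.52,-0.3],[0,0,0,0.08,-0.52,-0.3],[0,0,0,0.08,-0.52,-0.3],[0,0,0,0.08,-0.52,-0.3],[0,0,0,0.08,-0.52,-0.3],[0,0,0,0.08,-0.52,-0.3],[0,0,0,0.08,-0.52,-0.3],[0,0,0,0.08,-0.54,-0.3],[0,0,0,0.08,-0.54,-0.3],[0,0,0,0,0,0]]}}

```text
time: 10.0
tool_pos: [0.4167, -0.1857, 0.2779]
ee_rot: [-3.141, 0.004, 0.002]
wrist_force: [0.4, 0.0, -0.3]
width: 0.0638
finger_force: 30.0
```

Request:
{"api": "drive_tool", "payload": {"commands": [[0.12,-0.3,0,0,0,0],[0.24,-0.62,0,0,0,0],[0.24,-0.62,0,0,0,0],[0.24,-0.62,0,0,0,0],[0.24,-0.62,0,0,0,0],[0.24,-0.62,0,0,0,0],[0.24,-0.62,0,0,0,0],[0.24,-0.62,0,0,0,0],[0.24,-0.62,0,0,0,0],[0.24,-0.62,0,0,0,0],[0.24,-0.62,0,0,0,0],[0.24,-0.62,0,0,0,0],[0.24,-0.62,0,0,0,0],[0.24,-0.62,0,0,0,0],[0.24,-0.62,0,0,0,0],[0.24,-0.62,0,0,0,0],[0,0,0,0,0,0],[0,0,0,0,0,0]]}}

```text
time: 12.25
tool_pos: [0.5638, 0.1983, 0.2789]
ee_rot: [3.141, 0.002, 0.001]
wrist_force: [-0.2, -0.0, -0.5]
width: 0.0635
finger_force: 30.0
```

Run:
```python
from plan import *
from h import *
from bench import snapshot
o=plan(np.array([.5635,.195,.160]),Ro.from_euler("xyz",[np.pi,0,0])); print(o["tool_pos"],o["ee_rot"])
ims=[]
for n,(a,b,c,d) in(("side",(190,290,80,180)),("top",(150,290,140,280))):
    s=snapshot(n); pickle.dump(s,open(n+"2.pkl","wb"))
    ims.append(cv2.resize(s["image"][c:d,a:b],(400,400),interpolation=cv2.INTER_CUBIC))
cv2.imwrite("pics/over.png",np.hstack(ims))
```

```text
turn units [0.   0.02 0.01] | after turn, shift units [-0.008  0.083  2.972] | now-frame shift [-1.000e-03  8.200e-02  2.973e+00] t 12.25 W [-0.24 -0.04 -0.47] [0.04 0.03 0.04] w 0.0635055880603196
[0.56381201 0.1983128  0.27889879] [3.14121388e+00 2.22515429e-03 1.23151559e-03]
```

View pics/over.png

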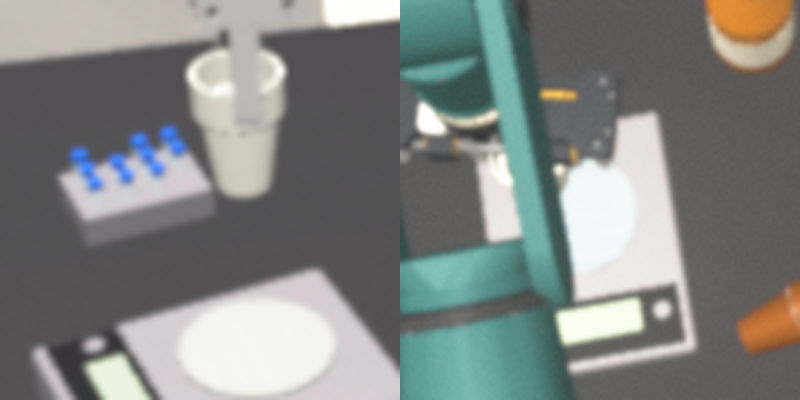

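The side half shows the beaker upright in the fingers, foot at crop (243,190). Its small image lean matches perspective, since the line runs to the vertical vanishing point. Lowering.

Request:
{"api": "drive_tool", "payload": {"commands": [[0,0.08,0.2,0,0,0],[0,0,0.4,0,0,0],[0,0,0.5,0,0,0],[0,0,0.5,0,0,0],[0,0,0.5,0,0,0],[0,0,0.5,0,0,0],[0,0,0.3,0,0,0],[0,0,0.2,0,0,0],[0,0,0,0,0,0],[0,0,0,0,0,0]]}}

```text
time: 13.6
tool_pos: [0.5645, 0.1954, 0.1556]
ee_rot: [-3.141, 0.001, 0.001]
wrist_force: [0.5, -0.3, -0.4]
width: 0.0638
finger_force: 30.0
```

Request:
{"api": "drive_tool", "payload": {"commands": [[0,0,0.1,0,0,0],[0,0,0.1,0,0,0],[0,0,0.1,0,0,0],[0,0,0,0,0,0]]}}

```text
time: 14.1
tool_pos: [0.5637, 0.1952, 0.142]
ee_rot: [3.141, 0.004, 0.001]
wrist_force: [-0.1, 0.7, -0.9]
width: 0.0642
finger_force: 30.0
```

Request:
{"api": "drive_tool", "payload": {"commands": [[0,0,0.05,0,0,0],[0,0,0.05,0,0,0],[0,0,0,0,0,0],[0,0,0,0,0,0]]}}

```text
time: 14.6
tool_pos: [0.5641, 0.1953, 0.1387]
ee_rot: [3.141, 0.002, 0.001]
wrist_force: [0.6, -0.8, 0.3]
width: 0.0636
finger_force: 30.0
```

Request:
{"api": "drive_tool", "payload": {"commands": [[0,0,0.05,0,0,0],[0,0,0.05,0,0,0],[0,0,0,0,0,0],[0,0,0,0,0,0]]}}

```text
time: 15.1
tool_pos: [0.564, 0.1953, 0.1347]
ee_rot: [3.142, 0.002, 0.001]
wrist_force: [0.9, -0.1, -0.8]
width: 0.0641
finger_force: 30.0
```

Request:
{"api": "drive_tool", "payload": {"commands": [[0,0,0.03,0,0,0],[0,0,0.02,0,0,0],[0,0,0,0,0,0],[0,0,0,0,0,0]]}}

```text
time: 15.6
tool_pos: [0.564, 0.1952, 0.1327]
ee_rot: [3.141, 0.002, 0.001]
wrist_force: [-0.1, -0.3, 0.3]
width: 0.0635
finger_force: 30.0
```

Request:
{"api": "drive_tool", "payload": {"commands": [[0,0,0.03,0,0,0],[0,0,0,0,0,0],[0,0,0,0,0,0]]}}

```text
time: 15.98
tool_pos: [0.5641, 0.1953, 0.1317]
ee_rot: [-3.142, 0.002, 0.001]
wrist_force: [-0.5, 0.4, 0.8]
width: 0.0634
finger_force: 30.0
```

Request:
{"api": "drive_tool", "payload": {"commands": [[0,0,0.03,0,0,0],[0,0,0,0,0,0],[0,0,0,0,0,0]]}}

```text
time: 16.35
tool_pos: [0.5642, 0.1953, 0.1307]
ee_rot: [-3.142, 0.002, 0.001]
wrist_force: [0.1, 0.5, 2.9]
width: 0.0638
finger_force: 30.0
```

Request:
{"api": "drive_tool", "payload": {"commands": [[0,0,0.02,0,0,0],[0,0,0,0,0,0],[0,0,0,0,0,0]]}}

```text
time: 16.73
tool_pos: [0.5642, 0.1953, 0.1299]
ee_rot: [-3.142, 0.002, 0.001]
wrist_force: [-0.4, 0.6, 4.6]
width: 0.0637
finger_force: 30.0
```

Request:
{"api": "drive_tool", "payload": {"commands": [[0,0,-0.02,0,0,0],[0,0,-0.015,0,0,0],[0,0,0,0,0,0],[0,0,0,0,0,0]]}}

```text
time: 17.23
tool_pos: [0.5641, 0.1953, 0.1308]
ee_rot: [-3.142, 0.002, 0.001]
wrist_force: [1.7, 0.5, 2.3]
width: 0.0639
finger_force: 30.0
```

Request:
{"api": "drive_tool", "payload": {"commands": [[0,0,0,0,0,0],[0,0,0,0,0,0],[0,0,0,0,0,0],[0,0,0,0,0,0],[0,0,0,0,0,0],[0,0,0,0,0,0]], "gripper": 0.15}}

```text
time: 17.98
tool_pos: [0.564, 0.1953, 0.1309]
ee_rot: [3.141, 0.002, 0.001]
wrist_force: [0.8, 0.1, -0.7]
width: 0.08
finger_force: 0.0
```

Request:
{"api": "drive_tool", "payload": {"commands": [[0,0,0,0,0,0],[0,0,0,0,0,0],[0,0,0,0,0,0]], "gripper": 0}}

```text
time: 18.35
tool_pos: [0.564, 0.1953, 0.1309]
ee_rot: [3.141, 0.002, 0.001]
wrist_force: [0.3, 0.1, 0.4]
width: 0.0937
finger_force: 0.0
```

Request:
{"api": "drive_tool", "payload": {"commands": [[0,0,-0.1,0,0,0],[0,0,-0.3,0,0,0],[0,0,-0.5,0,0,0],[0,0,-0.5,0,0,0],[0,0,-0.5,0,0,0],[0,0,-0.5,0,0,0],[0,0,-0.5,0,0,0],[0,0,-0.2,0,0,0],[0,0,0,0,0,0],[0,0,0,0,0,0]]}}

```text
time: 19.6
tool_pos: [0.564, 0.1952, 0.2539]
ee_rot: [3.141, 0.004, 0.001]
wrist_force: [-0.1, 0.8, -1.0]
width: 0.0937
finger_force: 0.0
```

Run:
```python
from h import *
from bench import snapshot,get_obs
print(get_obs()["time"],get_obs()["tool_pos"])
s=snapshot("side"); cv2.imwrite("pics/end.png",cv2.resize(s["image"][80:320,150:370],None,fx=2.5,fy=2.5))
W=cloud(s); im=s["image"].astype(int); k=np.zeros(im.shape[:2],bool);k[90:200,220:290]=1
k&=(s["range_z"]>0)&(W[...,2]>.145)&(W[...,2]<.17)&(np.hypot(W[...,0]-.5635,W[...,1]-.195)<.05); P=W[k]; print(P.min(0),P.max(0),P.mean(0))
```

```text
19.6 [0.56395233 0.19520545 0.25391131]
[0.53125378 0.15718299 0.14508318] [0.59434104 0.2272812  0.15596877] [0.56199121 0.19371811 0.14936876]
```

View pics/end.png

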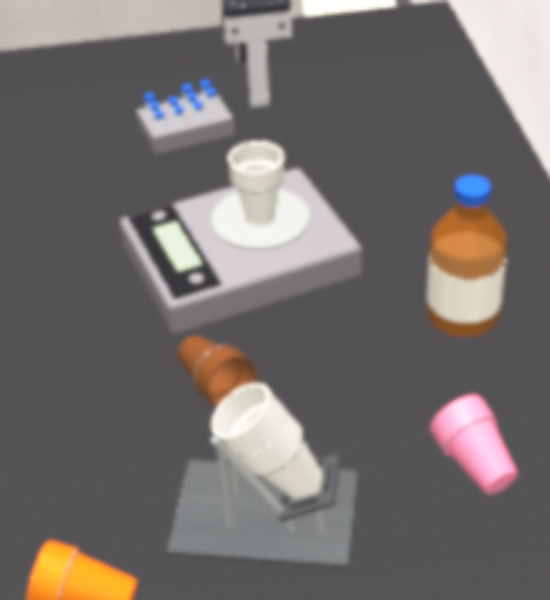

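The beaker stands upright mid-pan, foot at about (260,218). The two lower beakers are still in the rack, the bottle and vial block look undisturbed, and the gripper is clear.

```bash
python3 -c "from bench import close_job; print(close_job())"
```

```text
the job is handed in; nothing more can be done
None
```

I drew out the top beaker alone and set it upright near the middle of the balance pan; in the last picture the two lower beakers were still in the rack and the bottle and vial block looked undisturbed. The job was handed in at about 20 s of the 42 s allowed, and no verdict came back.

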